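Reset the drum of the pill dispenser

TASK

Set the white pill dispenser back to its start position: press the release bar on its roof so that the caddy pops out, and turn the free-running drum by its rim until the broad mark, which starts hidden underneath, stands straight up at the top. Then push the caddy fully home until it clicks and stays shut with the mark still on top. Leave the other things on the shelf standing where they are.

Things in the scene. Friction and masses are not known exactly. Their poses are not given: they have to be found in the camera images.
- dispenser: White plastic housing, fixed, 120 (x) x 142 (y) x 121 mm high, open at the front. Origin at the centre of its underside; x points away from the open front (front plane at x = -60 mm, more or less facing the robot), y left as seen from the front, z up. When shut, the caddy's front panel (10 mm thick, 132 mm wide, top edge 70 mm above the shelf) covers the lower part of the opening.
- release (a joint): Travel of the release bar in m: 0 up, 0.008 fully pressed. Sprung: 1.6 N to start, about 5 N fully down. The caddy is freed at about 5 mm; the bar comes back up by itself.
- release_top (a point): Centre of the top face of the release bar, a grey bar 30 mm (x) x 66 mm (y) that stands 14 mm above the middle of the housing's roof (top face 135 mm above the shelf when up). Pressed straight down.
- caddy (a joint): How far the caddy is out, in m: 0 latched, 0.088 fully popped out (towards the housing's -x). A spring pushes it out with 5.6 N at 0 and 1.7 N at 0.088. To latch it must be pushed just past 0 (its stop is at -0.004), with about 10 N as it goes over the catch; then it springs back to 0 and stays. Pushed less far, it comes out again.
- lip (a point): Centre of the front face of the push lip, a block 70 mm wide, 22 mm high (46 to 68 mm above the shelf) standing 28 mm out of the caddy's front panel. Moves with the caddy; the face looks to the housing's -x and lies 98 mm in front of the housing's origin when latched. Pushed along the housing's +x.
- hub (a point): Centre of the drum, 62 mm above the shelf; moves with the caddy (37 mm in front of the housing's origin when latched, 125 mm when out, then clear of the housing). Axes as the housing's. The caddy's front panel stands 10 mm before the drum, 70 mm high, its bearing post 4 mm behind it, 68 mm high; above these both drum faces are free, with 52 mm behind to the housing when out.
- drum (a joint): Angle of the drum in rad, free-spinning without end (may pass 2 pi): 0 with the mark straight up. The axle lies along the housing's x; the angle grows as the top of the drum moves to the housing's -y (right as seen from the front). It runs lightly (0.012 N m friction), is balanced and stops within moments when let go.
- mark (a point): Middle of the mark on the rim, 50 mm from the axle; z points outward. The drum is a white disc, 100 mm across, 26 mm thick, on edge, its lower half inside the caddy. 13 thin grey lines (1.6 mm) and this one broad grey stripe (14 mm wide, across the whole rim and 16 mm down both faces) divide the rim evenly. The stripe lies flush and cannot be felt.
- glass_bowl: Bystander: clear glass bowl, 150 mm across, 65 mm high; origin at the centre of its underside.
- stork: Bystander: white porcelain stork figurine, about 176 mm high on a 72 mm round foot, beak 86 mm out to its -x; origin at the centre of its underside.
- remote: Bystander: black remote, 170 (x) x 45 x 18 mm, lying flat; origin at the centre of its underside.
- coaster: Bystander: round ceramic coaster, 100 mm across, 8 mm thick; origin at the centre of its underside.
- keepsake_box: Bystander: wooden box with a brass latch, 104 (x) x 134 x 74 mm high; origin at the centre of its underside.
- pill_carton: Bystander: plain white carton, 45 (x) x 100 x 60 mm high; origin at the centre of its underside.
- glasses_case: Bystander: dark spectacle case, 60 (x) x 160 x 38 mm high; origin at the centre of its underside.
There are look-alikes about, which are no part of the job. Of the things shaped like the dispenser, the white one is meant.

How it is judged:
On the way, in this order (a step that is already met when the one before it is completed fails the run):
1. the caddy has popped out (more than 70 mm) (value of joint caddy above 0.07 m), for 0.1 s.
2. with the caddy out, the drum stands still with its mark at the top, within 0.15 rad (value of joint caddy above 0.045 m and angle between mark's own z axis and vertical below 0.15 rad and velocity of joint drum between -0.1 and 0.1 rad/s), for 0.3 s.
At the end, for the whole second after the job is handed in: The caddy is latched home (joint within 3 mm of 0, release bar up within 2 mm) with nothing holding it, and the drum is at rest with its mark within 0.15 rad of straight up (value of joint caddy between -0.003 and 0.003 m and value of joint release below 0.002 m and angle between mark's own z axis and vertical below 0.15 rad and velocity of joint drum between -0.1 and 0.1 rad/s); the robot touches nothing.
It fails at once if a bystander is shoved more than 40 mm or knocked over (distance of any of glass_bowl, stork, remote, coaster, keepsake_box, pill_carton, glasses_case from where it was at the start of the episode above 0.04 m or angle between any of glass_bowl, stork, remote, coaster, keepsake_box, pill_carton, glasses_case's own z axis and vertical above 0.5 rad).
It also fails if it takes over 72 s, if anything falls off the work surface, if the arm or the gripper's body presses on something with over 40 N, if the wrist force passes 120 N, or if a joint passes its speed limit or range.

ROBOT

A 6-joint arm with a two-finger parallel gripper is mounted at the origin on the work surface. World frame = base frame: x ahead of the robot, y to its left, z up, the work surface at z = 0. Lengths are in m, angles in rad, forces in N, time in s.
With the tool pointing down it reaches from about 0.3 to 0.875 m from the base axis. Payload 4.2 kg.
Tool frame: the origin (TCP) lies at the very end of the fingers, on their centre line; the grasp point (between the pads) lies 19 mm behind it (manip.pinch_z is the distance from the TCP to the grasp point, in m); z points along the fingers, y is the direction in which the jaws open and shut (so a half turn about z gives the same grasp; the last joint's range is limited). The gripper opens to 85 mm and grips with 20 to 120 N. Pads are 22 mm wide; open, the fingers measure 114 mm over their backs; the gripper's body (76 mm by 85 mm) begins 54 mm behind the grasp point. The pads swing forward as they close: fully open they stand 13 mm farther back than shut.
Start: joints at [1.314, 0.32, 1.565, -0, 1.257, -0.02], TCP at [0.135, 0.559, 0.231] pointing down, gripper open.
Joint ranges: [-3.11, 3.11], [-0.84, 2.01], [0.21, 2.61], [-1.34, 4.49], [0.05, 2.63], [-2.56, 2.56]. Speed limits (rad/s): [2.57, 2.57, 3.14, 3.14, 3.14, 3.14].

INTERFACE

Orientations are given as a unit quaternion [w, x, y, z].
In Python, from workcell import manip, grab_frame, finish_job gives the robot as it stands. The module is installed in compiled form; this text tells all that it offers.
- The arm moves only by the shell command python3 -m creep 'ROWS'. ROWS is JSON, a list that holds one entry, the list of rows, each a list of 5 numbers: the shift along the tool's x, y, z in mm, then the turn about the tool's z in rad, then the opening, from 0 (shut) to 1 (fully open). In form: [[[tx, ty, tz, twist, hand], ...]]. A call has 1 to 20 rows; each row is the pose to reach, as a shift and turn from the pose commanded when the call began, along the tool's axes at that moment; what a row does not reach only later rows make up. A row lasts 1/8 s, in which the tool goes at most 62.5 mm and 10.7 degrees, less where a joint would pass 70% of its speed; a pose out of reach is approached as far as the arm can. A call with a gripper value outside its range is refused whole. The fingers move at their own pace and stop on an object; the grip force is fixed at half the most. Time passes only in rows, so rows that repeat a pose let the fingers close. It gives the time, the measured TCP pose, the force and the opening at its end, in the units of the state.
- manip.get_state(): the state, without advancing time (a new reading comes with each control period).
- grab_frame(name): name is "scene" or "top" or "wrist"; returns a dict with "color" (384x512x3 uint8, red, green, blue), "camera_matrix" (3x3 intrinsics, pixels), "eye" and "attitude" of the camera in the world. Camera axes: x right, y down, z forward; pixel columns grow to the right and rows downward; lengths in m; the calibration is good to about 2 mm. A picture is of the moment at which its call begins. There is no depth.
- finish_job(): hands the job in, once; it reports no verdict.
The state is a dict: "t": time; "joints": joint angles; "joint_vel": joint speeds; "joint_torque": joint torques, N m; "tool_pos": TCP position; "orientation": TCP orientation; "ft_force": force on the tool from outside, world axes, zero at the start; "torque": the same for the moment, N m; "width": finger opening in m.
Only numpy, scipy, OpenCV 4.12 (cv2) and the standard library are available. Lean on these libraries where they do the work, as an engineer would, in place of code of your own. Each camera call takes 0.05 s, during which the arm holds its last target.

## Working session

There is one attempt and no reset: what is moved stays moved. The work goes in short steps, Python scripts to look and compute and a shell command to move; the robot and the scene stay as the last step left them, time stands still between calls to the robot, and variables do not carry over. Pictures are saved under pics/ and viewed, and the job is handed in when it is done.

```bash
mkdir -p pics; ls; cat > h.py <<'E'
import numpy as np,cv2
from workcell import manip,grab_frame,finish_job
def snap(name,fn):
    f=grab_frame(name); cv2.imwrite('pics/'+fn,f['color'][:,:,::-1]); return f
E
python3 - <<'E'
from h import *
for n in ["scene","top","wrist"]:
    f=snap(n,n+'0.png'); print(n,f['camera_matrix'],f['eye'],f['attitude'])
print(manip.get_state())
E
```

```text
pics
scene [[448.07098783   0.         257.03421598]
 [  0.         448.07098783 183.00987744]
 [  0.           0.           1.        ]] [-0.10255172 -0.70269655  1.27208852] [-0.31841537  0.88365614 -0.32122271  0.12074539]
top [[409.23235142   0.         250.69335549]
 [  0.         409.23235142 193.13513169]
 [  0.           0.           1.        ]] [0.38720747 0.01343799 1.22576575] [ 0.05232248 -0.70356606  0.70669889 -0.05323378]
wrist [[292.16071058   0.         259.6928883 ]
 [  0.         292.16071058 190.97747016]
 [  0.           0.           1.        ]] [0.06733361 0.5753508  0.37352236] [0.11027847 0.7780791  0.61255859 0.08487364]
{'t': 0.15, 'joints': array([ 1.31398501e+00,  3.20183655e-01,  1.56534413e+00, -3.35564919e-05,
        1.25741542e+00, -1.99909495e-02]), 'joint_vel': array([ 0.00049077, -0.00098752, -0.00516203,  0.00027192,  0.00050504,
        0.00065852]), 'joint_torque': array([ 1.00581419e-03, -4.15841353e+01, -2.34346122e+01, -1.33503295e-04,
        5.89278439e-03, -3.83109651e-06]), 'tool_pos': array([0.13482127, 0.55862554, 0.23067446]), 'orientation': array([-7.73558024e-05,  1.18128498e-01,  9.92998087e-01, -6.71019875e-04]), 'ft_force': array([-0.45367865, -0.02494903, -0.58320108]), 'torque': array([-0.01777818, -0.04656174, -0.00840218]), 'width': 0.08536104178208925}
```

View pics/scene0.png

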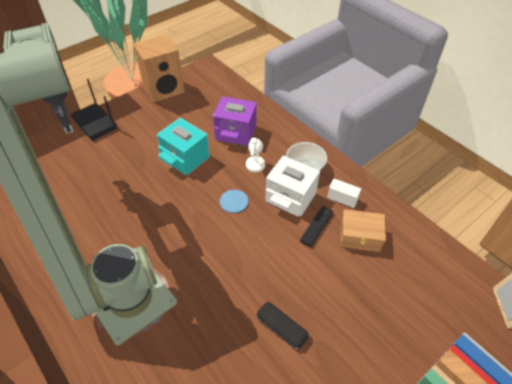

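View pics/top0.png

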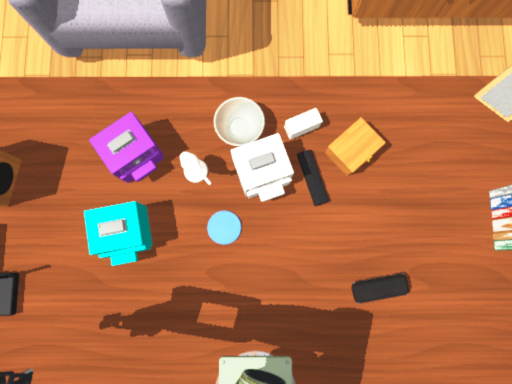

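View pics/wrist0.png

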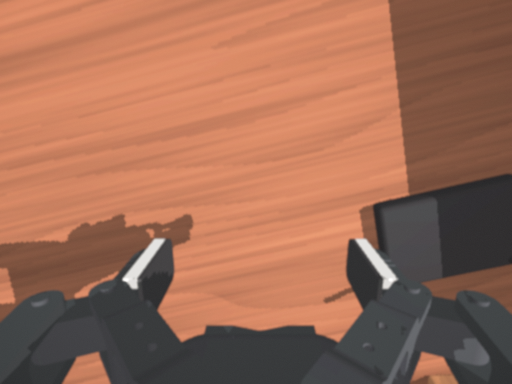

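The candidates shaped like the dispenser are white at top (263,165) and scene (293,185), purple at top (127,147), and cyan at top (117,230). The white pill carton at top (304,123) is the other white block. I choose the white one with the grey bar and front lip, and will check it in a crop and measure it.

```bash
cat >> h.py <<'E'
from scipy.spatial.transform import Rotation as R
def rot(q): return R.from_quat([q[1],q[2],q[3],q[0]]).as_matrix()
def ray(f,px):
    K=f['camera_matrix']; d=rot(f['attitude'])@np.linalg.solve(K,np.array([px[0],px[1],1.])); return np.array(f['eye']),d
def onz(f,px,z):
    e,d=ray(f,px); return e+d*(z-e[2])/d[2]
def proj(f,p):
    c=rot(f['attitude']).T@(np.array(p)-f['eye']); u=f['camera_matrix']@c; return u[:2]/u[2]
def crop(f,x0,y0,x1,y1,s,fn):
    c=f['color'][y0:y1,x0:x1,::-1]; cv2.imwrite('pics/'+fn,cv2.resize(c,None,fx=s,fy=s,interpolation=cv2.INTER_CUBIC))
E
python3 - <<'E'
from h import *
f=grab_frame('top'); crop(f,220,120,310,215,6,'c0.png')
g=grab_frame('scene'); crop(g,245,135,340,225,6,'c1.png')
def bar(f,x0,y0,x1,y1,z):
    a=cv2.cvtColor(f['color'],cv2.COLOR_RGB2HSV)[y0:y1,x0:x1].astype(int)
    m=((a[...,1]<40)&(a[...,2]>110)&(a[...,2]<200)).astype('uint8')
    n,l,s,c=cv2.connectedComponentsWithStats(m)
    for i in range(1,n):
        if s[i,4]>40:
            pts=np.argwhere(l==i)[:,::-1]+[x0,y0]
            r=cv2.minAreaRect(pts.astype(np.float32)); print(s[i,4],c[i]+[x0,y0],r,onz(f,r[0],z))
            P=np.array([onz(f,q,z) for q in cv2.boxPoints(r)]);print(P.round(4).tolist(), np.linalg.norm(P[1]-P[0]),np.linalg.norm(P[2]-P[1]))
bar(f,225,125,300,205,.135); print(); bar(g,255,150,325,220,.135)
E
```

```text
56 [266.35714286 162.94642857] ((264.89422607421875, 163.8993377685547), (8.30323314666748, 24.992319107055664), 51.709835052490234) [ 0.63179809 -0.02740262  0.135     ]
[[0.6195, 0.0064, 0.135], [0.6625, -0.0475, 0.135], [0.6442, -0.0613, 0.135], [0.6014, -0.0075, 0.135]] 0.06895318799315102 0.02294590783142252

46 [299.26086957 154.43478261] ((299.73077392578125, 153.6538543701172), (4.385290145874023, 17.541160583496094), 52.12501525878906) [0.7173526  0.02234415 0.135     ]
[[0.6831, 0.028, 0.135], [0.7567, 0.0349, 0.135], [0.7521, 0.0166, 0.135], [0.6791, 0.0101, 0.135]] 0.07386495611982448 0.018903811491688034
166 [293.51807229 173.59638554] ((293.4794006347656, 173.4451904296875), (21.10394859313965, 8.19329833984375), 24.443954467773438) [ 0.63765164 -0.03078885  0.135     ]
[[0.6103, -0.0044, 0.135], [0.6419, 0.0133, 0.135], [0.665, -0.0572, 0.135], [0.6335, -0.0736, 0.135]] 0.036281119914608216 0.07417698237518992
765 [292.56601307 196.20915033] ((293.3979797363281, 195.01904296875), (41.025394439697266, 55.301631927490234), 84.61068725585938) [ 0.57410791 -0.09825956  0.135     ]
[[0.5503, 0.0202, 0.135], [0.7085, -0.0812, 0.135], [0.5965, -0.2094, 0.135], [0.4507, -0.1139, 0.135]] 0.1878929062938858 0.17025999798685354
```

View pics/c0.png

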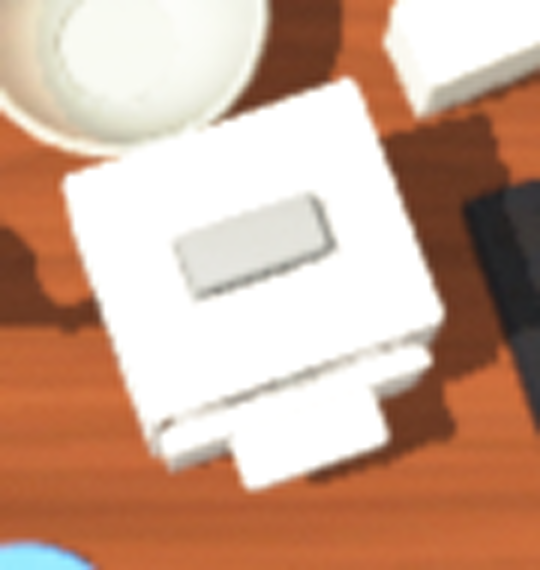

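View pics/c1.png

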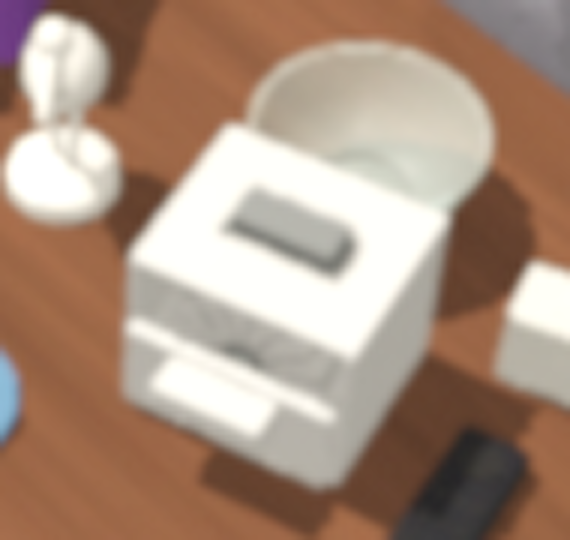

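The crops show the white dispenser: roof, grey bar at top (262.5,160.5), and lip at (270,193). The top camera's bar mask was only partial, so I'll redo it with a higher threshold.

```bash
python3 - <<'E'
from h import *
f=grab_frame('top');g=grab_frame('scene')
for f,(x0,y0,x1,y1),T in ((f,(246,148,280,174),238),(g,(280,164,306,184),200)):
    a=f['color'][y0:y1,x0:x1].max(2); 
    m=(a<T).astype('uint8'); n,l,s,c=cv2.connectedComponentsWithStats(m)
    i=1+np.argmax(s[1:,4]); pts=np.argwhere(l==i)[:,::-1]+[x0,y0]
    r=cv2.minAreaRect(pts.astype(np.float32)); print(s[i],r)
    P=np.array([onz(f,q,.135) for q in cv2.boxPoints(r)]);c=P.mean(0);e1=P[1]-P[0];e2=P[2]-P[1]
    print(c,np.linalg.norm(e1),np.linalg.norm(e2),np.arctan2(e1[1],e1[0]),np.arctan2(e2[1],e2[0]))
    # mean of pixels
    print(onz(f,pts.mean(0),.13))
# roof corners from the crop c0
f=grab_frame('top')
C=[(220+u/6-.4,120+v/6-.4) for u,v in((65,180),(352,80),(442,312),(155,428))]
P=np.array([onz(f,c,.121) for c in C]);print(P.round(4),P.mean(0))
for i in range(4):
    e=P[(i+1)%4]-P[i];print(np.linalg.norm(e),np.arctan2(e[1],e[0]))
L=[(220+u/6-.4,120+v/6-.4) for u,v in((250,490),(387,438))]
P=np.array([onz(f,c,.068) for c in L]);print(P,np.linalg.norm(P[1]-P[0]),P.mean(0))
E
```

```text
[  3   4  27  18 304] ((262.25, 160.75), (11.700427055358887, 25.930675506591797), 71.56504821777344)
[ 0.64066107 -0.02031625  0.135     ] 0.07115216085359242 0.03260522319707617 -1.2460707051841646 -2.8395259025082176
[ 0.64197792 -0.01999757  0.13      ]
[  3   3  21  14 165] ((293.4622802734375, 173.4828643798828), (21.10394859313965, 8.1105375289917), 24.443954467773438)
[ 0.63750936 -0.03053507  0.135     ] 0.03590951658970238 0.0741651871060848 0.5092231693875999 -1.2547760227615883
[ 0.64042419 -0.02840621  0.13      ]
[[ 0.6759  0.0673  0.121 ]
 [ 0.7232 -0.0661  0.121 ]
 [ 0.6129 -0.1058  0.121 ]
 [ 0.5597  0.026   0.121 ]] [ 0.64291443 -0.01966435  0.121     ]
0.14153057947447603 -1.2303685741891186
0.11714571505448926 -2.7960033329912317
0.14214132876726387 1.9549863271409025
0.12336266180355485 0.3414814893350116
[[ 0.53790547 -0.01850845  0.068     ]
 [ 0.56262473 -0.08406263  0.068     ]] 0.07005992077061522 [ 0.5502651  -0.05128554  0.068     ]
```

The bar measures 71x33 mm, the roof 142x120 mm and the lip 70 mm, all consistent with the sizes given. That puts the origin at about (0.642,-0.020) with yaw about 0.342. Next is a helper that converts world targets into tool shifts.

```bash
cat >> h.py <<'E'
O=np.array([.6417,-.020,0]); YAW=.342
XH=np.array([np.cos(YAW),np.sin(YAW),0]); YH=np.array([-np.sin(YAW),np.cos(YAW),0])
def hw(x,y,z): return O+XH*x+YH*y+np.array([0,0,z])
def need(p,jawyaw=YAW):
    s=manip.get_state(); M=rot(s['orientation']); d=M.T@(np.array(p)-s['tool_pos'])*1000
    y=np.arctan2(M[1,1],M[0,1]); tw=-(jawyaw-y); tw=(tw+np.pi/2)%np.pi-np.pi/2
    return d.round(1),round(tw,3)
def st():
    s=manip.get_state(); print('t',s['t'],'tcp',s['tool_pos'].round(4),'F',s['ft_force'].round(2),'w',round(s['width'],4),'house',np.array([(s['tool_pos']-O)@XH,(s['tool_pos']-O)@YH,s['tool_pos'][2]]).round(4))
E
python3 - <<'E'
from h import *
print(need(hw(0,0,.19)), rot(manip.get_state()['orientation']).round(3))
E
```

```text
(array([-628.5, -443.8,   41.3]), np.float64(0.992)) [[-0.972  0.235 -0.   ]
 [ 0.235  0.972 -0.   ]
 [-0.    -0.    -1.   ]]
```

```bash
python3 -m creep '[[[-50,-35,0,0.08,0],[-100,-70,0,0.16,0],[-150,-106,0,0.24,0],[-200,-141,0,0.32,0],[-250,-177,0,0.4,0],[-300,-212,0,0.48,0],[-350,-247,0,0.56,0],[-400,-283,0,0.64,0],[-450,-318,0,0.72,0],[-500,-353,0,0.8,0],[-550,-389,10,0.88,0],[-600,-424,25,0.95,0],[-628.5,-443.8,41,0.992,0],[-628.5,-443.8,41,0.992,0],[-628.5,-443.8,41,0.992,0],[-628.5,-443.8,41,0.992,0]]]'
python3 - <<'E'
from h import *
st();print(need(hw(0,0,.135)));snap('wrist','w1.png');snap('scene','s1.png')
E
```

```text
t: 2.4
tool_pos: [0.6414, -0.0188, 0.1912]
orientation: [0.0, 0.576, 0.818, 0.0]
ft_force: [0.4, -0.1, -0.4]
width: 0.0
t 2.4 tcp [ 0.6414 -0.0188  0.1912] F [ 0.37 -0.12 -0.43] w 0.0 house [1.000e-04 1.200e-03 1.912e-01]
(array([-1.2, -0.2, 56.2]), np.float64(0.001))
```

View pics/w1.png

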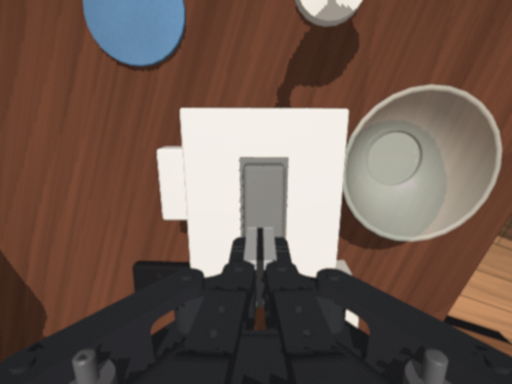

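The wrist view shows the bar at (264,195), right under the closed fingers, and the roof's left edge at (181,109) to (348,108). I'll refine the yaw from this view before pressing.

```bash
python3 - <<'E'
from h import *
f=grab_frame('wrist')
A=onz(f,(181,108),.121);B=onz(f,(348,108.5),.121);d=B-A;print(A,B,np.linalg.norm(d),np.arctan2(d[1],d[0]))
for p in(A,B): print((p-O)@XH,(p-O)@YH)
for q in((240,157),(288,157)):
    p=onz(f,q,.135);print((p-O)@XH,(p-O)@YH)
for q in((158,148),(163,220)):
    p=onz(f,q,.068);print('lip',(p-O)@XH,(p-O)@YH)
E
```

```text
[0.56660714 0.02778821 0.121     ] [0.67714898 0.06688965 0.121     ] 0.11725366150550713 0.3399896567547485
-0.05471708989430294 0.07020462930302213
0.06253633467212216 0.06996890935540984
-0.01297198704084933 0.037938452472184706
0.019983070628770635 0.03796701105819919
lip -0.09195396407071336 0.034944506362945014
lip -0.09378515829503942 -0.03523826821322864
```

```bash
sed -i 's/^O=.*/O=np.array([.6445,-.019,0]); YAW=.341/' h.py
python3 -m creep '[[[0,0,30,0,0],[0,0,48,0,0],[0,0,54,0,0],[0,0,58,0,0],[0,0,61,0,0],[0,0,62.5,0,0],[0,0,62.5,0,0]]]'
python3 - <<'E'
from h import *
st();snap('scene','s2.png')
E
```

```text
t: 3.42
tool_pos: [0.6419, -0.0197, 0.1285]
orientation: [0.0, 0.576, 0.817, 0.0]
ft_force: [-2.8, 0.9, 4.1]
width: -0.0003
t 3.425 tcp [ 0.6419 -0.0197  0.1285] F [-2.84  0.91  4.07] w -0.0003 house [-0.0027  0.0002  0.1285]
```

View pics/s2.png

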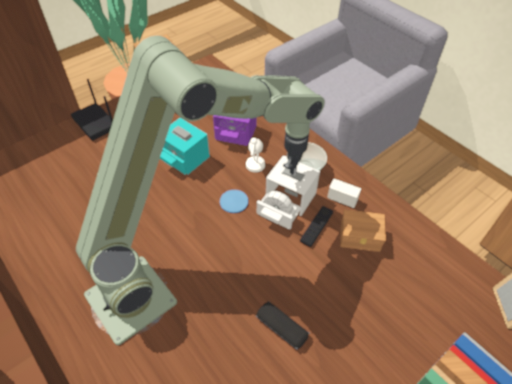

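The caddy is out and the drum is visible at scene (280,205). Now lift and move above the hub, fingers part open.

```bash
python3 -m creep '[[[0,0,-25,0,0],[0,0,-60,0,0.3],[0,0,-80,0,0.7],[0,-40,-80,0,0.7],[0,-80,-80,0,0.7],[0,-122,-80,0,0.7],[0,-122,-80,0,0.7],[0,-122,-80,0,0.7]]]'
python3 - <<'E'
from h import *
st();print(need(hw(-.125,0,.081)));snap('wrist','w3.png');f=grab_frame('scene');crop(f,235,150,335,240,6,'s3.png');f=grab_frame('top');crop(f,220,120,310,235,6,'t3.png')
E
```

```text
t: 4.47
tool_pos: [0.528, -0.061, 0.2081]
orientation: [0.001, 0.577, 0.817, 0.001]
ft_force: [0.0, 0.5, 0.1]
width: 0.0599
t 4.475 tcp [ 0.528  -0.061   0.2081] F [0.03 0.51 0.08] w 0.0599 house [-0.1239 -0.0006  0.2081]
(array([  0.7,  -1.4, 127.1]), np.float64(0.001))
```

View pics/w3.png

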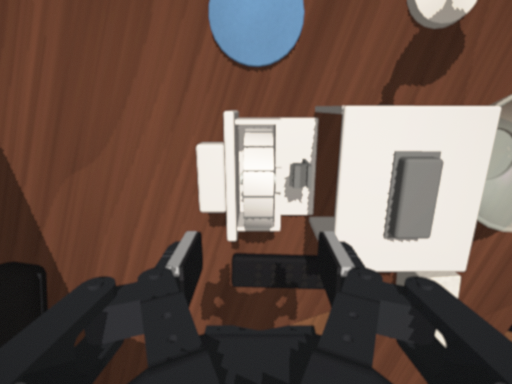

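View pics/s3.png

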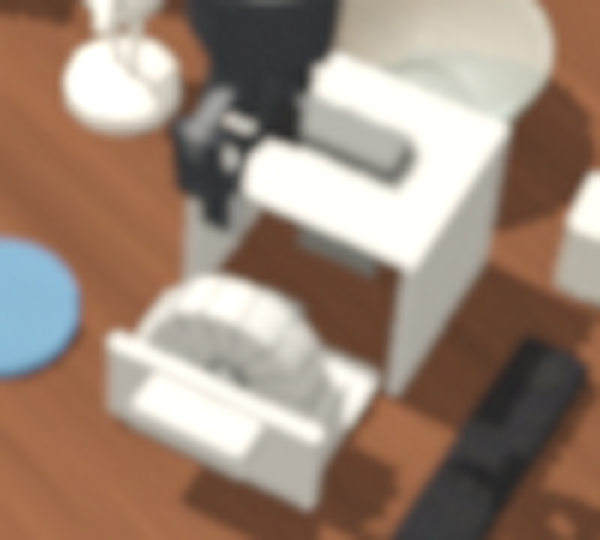

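Wrist view: the drum rim spans columns 244–276 and rows 127–226, with thin lines only, so the mark is still hidden. I'll check the drum position.

```bash
python3 - <<'E'
from h import *
f=grab_frame('wrist');crop(f,190,95,330,250,5,'w4.png'); print(f['eye'], (f['eye']-O)@XH,(f['eye']-O)@YH)
for q in((244,175),(275,175)):
    p=onz(f,q,.112);print((p-O)@XH,(p-O)@YH)
for q in((198,143),(200,211)):
    p=onz(f,q,.068);print('lip',(p-O)@XH,(p-O)@YH)
for x in (-.138,-.112):
  for y in(-.05,0,.05): print(x,y,proj(f,hw(x,y,.062+(.05 if y==0 else 0))).round(1))
E
```

```text
[0.50496293 0.0055082  0.3505766 ] -0.1233063587818688 0.06976237602685903
-0.1364959295012929 0.014811252920941273
-0.11055779925055204 0.014838578119592407
lip -0.18270573622747413 0.03614731743489597
lip -0.18464959891605667 -0.03325738929408764
-0.138 -0.05 [245.9 223.9]
-0.138 0 [242.5 192. ]
-0.138 0.05 [244.6 127.9]
-0.112 -0.05 [270.4 224. ]
-0.112 0 [273. 192.]
-0.112 0.05 [271.5 127.9]
```

View pics/w4.png

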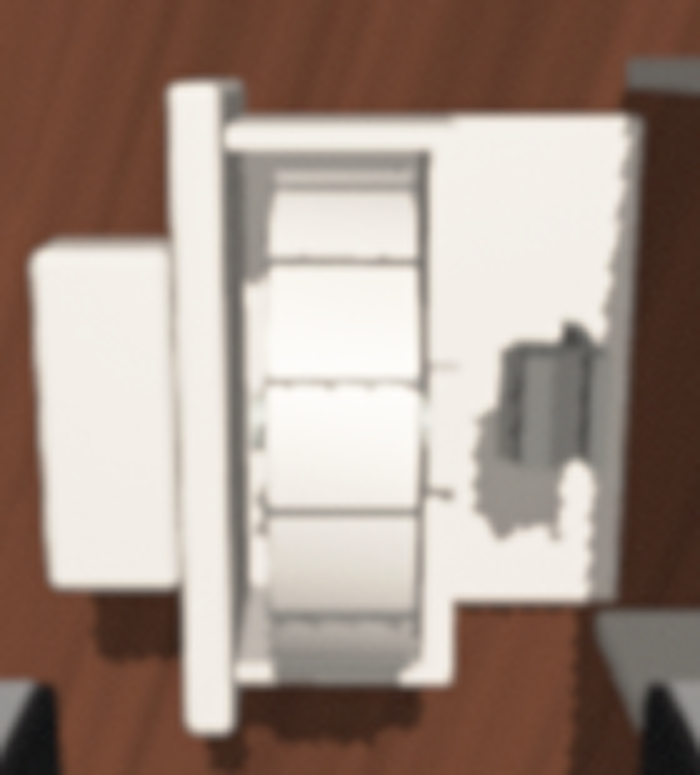

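The projected hub agrees with the image to about 1.5 mm. Now go down on the drum's left (+y) side, straddling it, and close.

```bash
cat >> h.py <<'E'
def phi(f,v,u=258,xh=-.1235):
    # rim angle (from up, + towards +y) seen at pixel row v
    e,d=ray(f,(u,v)); ey,ez=(e-O)@YH,e[2]-.062; dy,dz=d@YH,d[2]
    a=dy*dy+dz*dz;b=ey*dy+ez*dz;c=ey*ey+ez*ez-.0025
    D=b*b-a*c
    if D<0: return None
    t=(-b-D**.5)/a; return np.degrees(np.arctan2(ey+t*dy,ez+t*dz))
E
python3 -c "
from h import *
f=grab_frame('wrist');print([phi(f,v) for v in(132.2,147,171.2,197.2,217.4)])"
python3 -m creep '[[[26.5,0.5,40,0,0.7],[26.5,0.5,80,0,0.7],[26.5,0.5,110,0,0.7],[26.5,0.5,128,0,0.7],[26.5,0.5,132,0,0.7],[26.5,0.5,132,0,0.5],[26.5,0.5,132,0,0.2],[26.5,0.5,132,0,0],[26.5,0.5,132,0,0],[26.5,0.5,132,0,0]]]'
python3 - <<'E'
from h import *
st();f=grab_frame('wrist');crop(f,150,75,370,275,3.5,'w5.png');f=grab_frame('scene');crop(f,235,150,335,240,6,'s5.png')
E
```

```text
[np.float64(71.33854846585322), np.float64(46.488311309556), np.float64(20.50944952209237), np.float64(-5.220895369984829), np.float64(-30.938203042639195)]
t: 5.98
tool_pos: [0.5187, -0.0358, 0.0767]
orientation: [0.001, 0.577, 0.817, 0.0]
ft_force: [-1.5, 0.5, 6.6]
width: 0.025
t 5.975 tcp [ 0.5187 -0.0358  0.0767] F [-1.55  0.46  6.61] w 0.025 house [-0.1242  0.0263  0.0767]
```

View pics/w5.png

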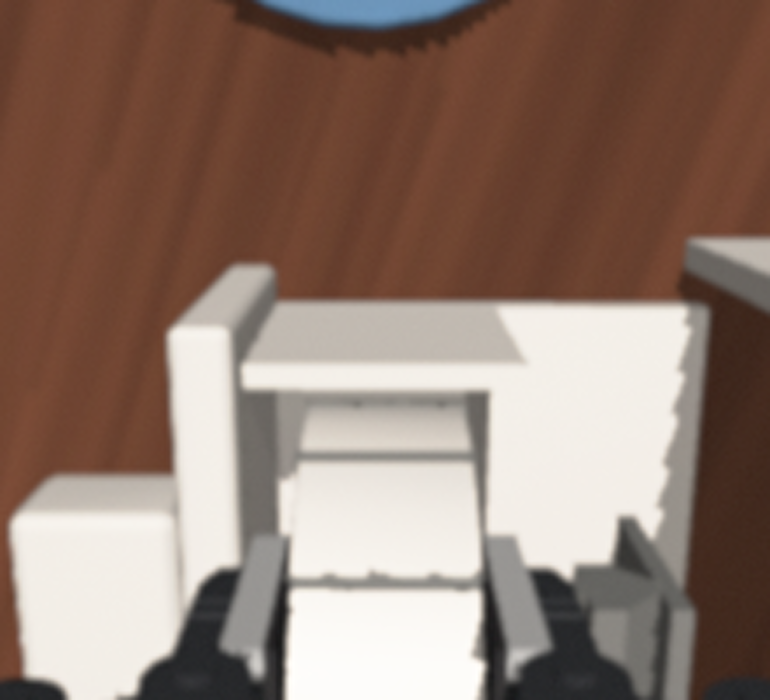

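View pics/s5.png

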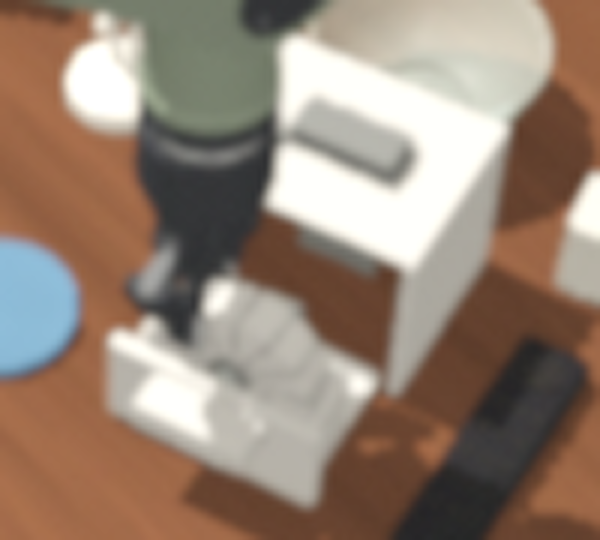

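The measured line angles are 25.7° apart, which confirms the hub, and the drum is gripped (25 mm). First stroke along the arc.

```bash
python3 -m creep '[[[-3,0,-2,0,0],[-6.1,0,-4,0,0],[-9.5,0,-5.5,0,0],[-12.9,0,-6.8,0,0],[-16.5,0,-7.8,0,0],[-20,0,-8.5,0,0],[-25.9,0,-8.9,0,0],[-31.7,0,-8.5,0,0],[-35.3,0,-7.8,0,0],[-38.8,0,-6.8,0,0],[-42.3,0,-5.5,0,0],[-45.6,0,-4,0,0],[-48.7,0,-2,0,0],[-51.7,0,0,0,0],[-51.7,0,0,0,0]]]'
python3 - <<'E'
from h import *
st();f=grab_frame('wrist');crop(f,150,75,370,275,3.5,'w6.png');f=grab_frame('scene');crop(f,235,150,335,240,6,'s6.png')
E
```

```text
t: 7.95
tool_pos: [0.5349, -0.0821, 0.0772]
orientation: [-0.002, 0.577, 0.816, 0.002]
ft_force: [-3.7, 8.5, 13.1]
width: 0.0253
t 7.95 tcp [ 0.5349 -0.0821  0.0772] F [-3.67  8.53 13.07] w 0.0253 house [-0.1244 -0.0229  0.0772]
```

View pics/w6.png

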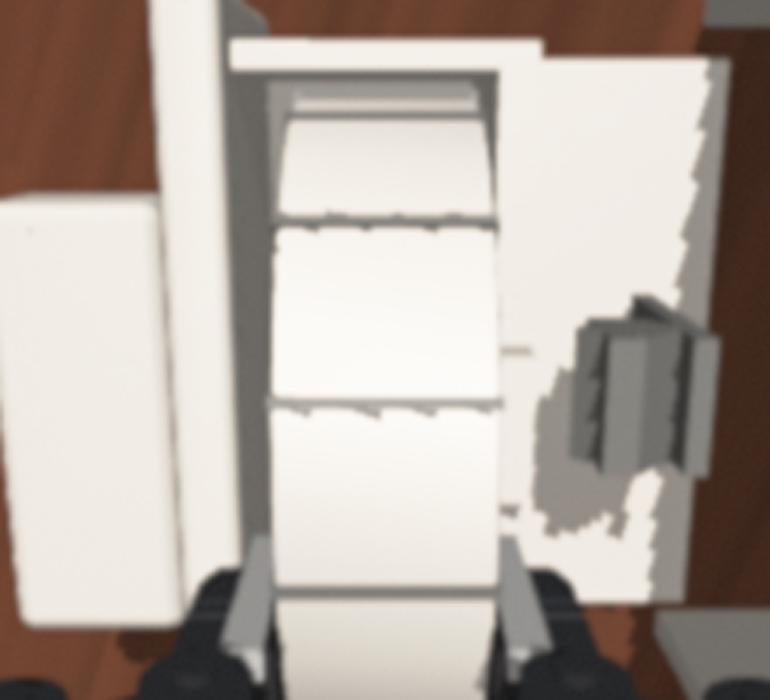

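View pics/s6.png

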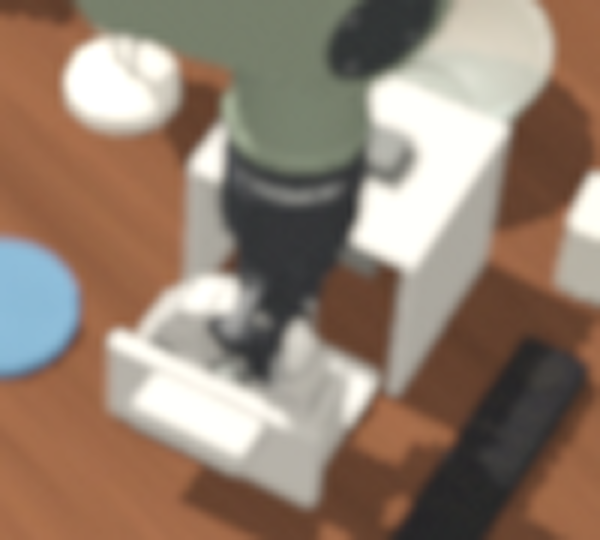

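```bash
python3 - <<'E'
from h import *
f=grab_frame('wrist');print([phi(f,75+v/3.5) for v in(115,222,403,592)])
print(need(hw(-.1235,.0259,.0761)))
E
```

```text
[np.float64(68.92016249434398), np.float64(43.56679839419333), np.float64(17.945778245600284), np.float64(-8.020583796160729)]
(array([48.8,  0.8,  1.4]), np.float64(-0.001))
```

```bash
python3 -m creep '[[[0,0,0,0,0.3],[0,0,0,0,0.5],[0,0,0,0,0.6],[0,0,-12,0,0.6],[26,0,-15,0,0.6],[51.7,0,-8,0,0.6],[51.7,0,0,0,0.6],[51.7,0,0,0,0.6]]]'
python3 - <<'E'
from h import *
st();f=grab_frame('wrist');crop(f,150,75,370,275,3.5,'w7.png')
E
```

```text
t: 9.1
tool_pos: [0.5186, -0.0361, 0.0756]
orientation: [-0.0, 0.576, 0.817, -0.0]
ft_force: [0.4, -0.5, -0.1]
width: 0.0515
t 9.1 tcp [ 0.5186 -0.0361  0.0756] F [ 0.41 -0.45 -0.07] w 0.0515 house [-0.1244  0.026   0.0756]
```

View pics/w7.png

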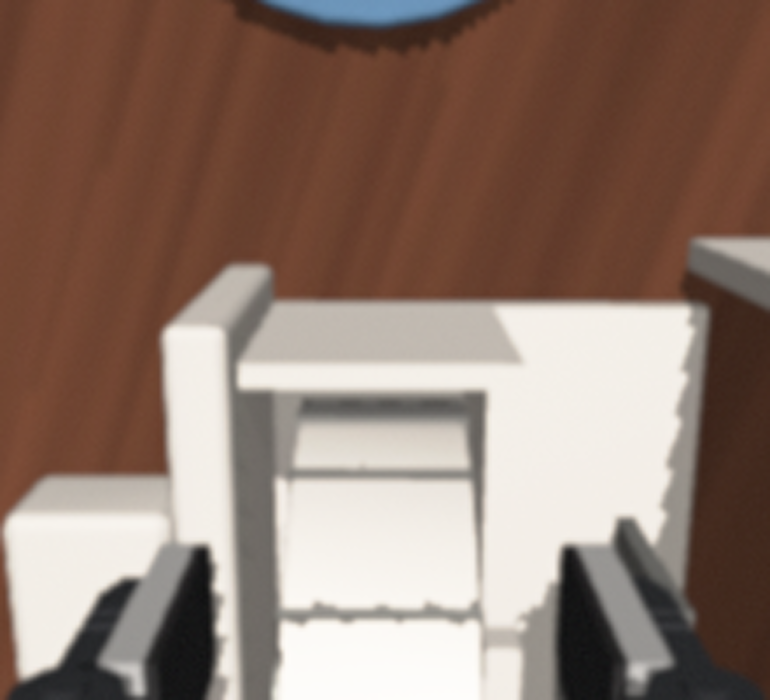

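A thicker dark band shows at v≈405, possibly the mark coming up at the left. Next stroke.

```bash
python3 - <<'E'
from h import *
f=grab_frame('wrist');print([phi(f,75+v/3.5) for v in(397,405,413,471,612)])
E
python3 -m creep '[[[0,0,0,0,0.3],[0,0,0,0,0],[0,0,0,0,0],[0,0,0,0,0],[-3,0,-2,0,0],[-6.1,0,-4,0,0],[-9.5,0,-5.5,0,0],[-12.9,0,-6.8,0,0],[-16.5,0,-7.8,0,0],[-20,0,-8.5,0,0],[-25.9,0,-8.9,0,0],[-31.7,0,-8.5,0,0],[-35.3,0,-7.8,0,0],[-38.8,0,-6.8,0,0],[-42.3,0,-5.5,0,0],[-45.6,0,-4,0,0],[-48.7,0,-2,0,0],[-48.7,0,-2,0,0.3],[-48.7,0,-2,0,0.6],[-48.7,0,-2,0,0.6]]]'
python3 - <<'E'
from h import *
st();f=grab_frame('wrist');crop(f,150,75,370,275,3.5,'w8.png')
E
```

```text
[None, np.float64(92.91817080952798), np.float64(87.60147974088338), np.float64(67.78397907195742), np.float64(42.05799222477516)]
t: 11.7
tool_pos: [0.5351, -0.0817, 0.0777]
orientation: [0.0, 0.576, 0.817, 0.0]
ft_force: [0.3, 0.1, -0.9]
width: 0.0516
t 11.7 tcp [ 0.5351 -0.0817  0.0777] F [ 0.27  0.06 -0.85] w 0.0516 house [-0.1241 -0.0225  0.0777]
```

View pics/w8.png

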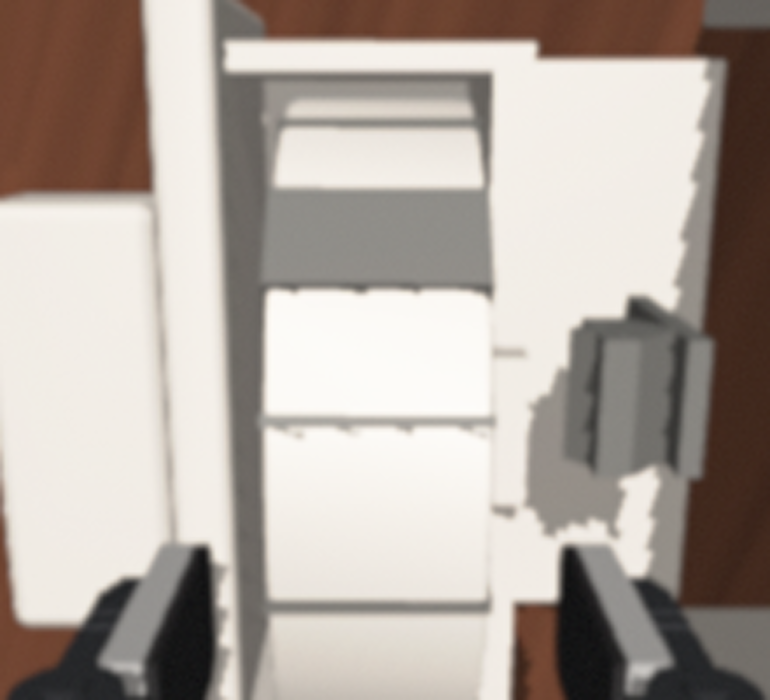

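The mark (broad stripe) is now at v 188–288 in the crop.

```bash
python3 - <<'E'
from h import *
f=grab_frame('wrist');print([phi(f,75+v/3.5) for v in(122,188,288,422,606)])
E
```

```text
[np.float64(67.29959952058844), np.float64(50.403357100055615), np.float64(33.922292759060035), np.float64(15.970296956370667), np.float64(-9.861717418775706)]
```

Mark centre is at about 41.7°, and the strokes yield about 0.73 of the commanded angle. So I'll do a symmetric ±28.5° stroke.

```bash
python3 -m creep '[[[0,0,-12,0,0.6],[22,0,-16,0,0.6],[42.8,0,-10,0,0.6],[42.8,0,-2.2,0,0.4],[42.8,0,-2.2,0,0],[42.8,0,-2.2,0,0],[42.8,0,-2.2,0,0],[39.9,0,-3.7,0,0],[37.2,0,-4.8,0,0],[33.7,0,-5.9,0,0],[30.1,0,-6.7,0,0],[26.5,0,-7.1,0,0],[22.8,0,-7.3,0,0],[19.1,0,-7.1,0,0],[15.5,0,-6.7,0,0],[11.9,0,-5.9,0,0],[8.4,0,-4.8,0,0],[5.7,0,-3.7,0,0],[2.8,0,-2.2,0,0],[2.8,0,-2.2,0,0]]]'
python3 -m creep '[[[0,0,0,0,0.4],[0,0,0,0,0.6],[0,0,0,0,0.6]]]'
python3 - <<'E'
from h import *
st();f=grab_frame('wrist');crop(f,150,75,370,275,3.5,'w9.png')
for v in (122,188,288,422,606): pass
E
```

```text
t: 14.3
tool_pos: [0.5324, -0.0769, 0.0808]
orientation: [-0.003, 0.577, 0.816, 0.001]
ft_force: [-6.2, 9.3, 9.9]
width: 0.025
t: 14.68
tool_pos: [0.5341, -0.0794, 0.0799]
orientation: [0.0, 0.577, 0.817, -0.0]
ft_force: [0.2, 0.6, -0.6]
width: 0.0512
t 14.675 tcp [ 0.5341 -0.0794  0.0799] F [ 0.24  0.57 -0.6 ] w 0.0512 house [-0.1243 -0.02    0.0799]
```

View pics/w9.png

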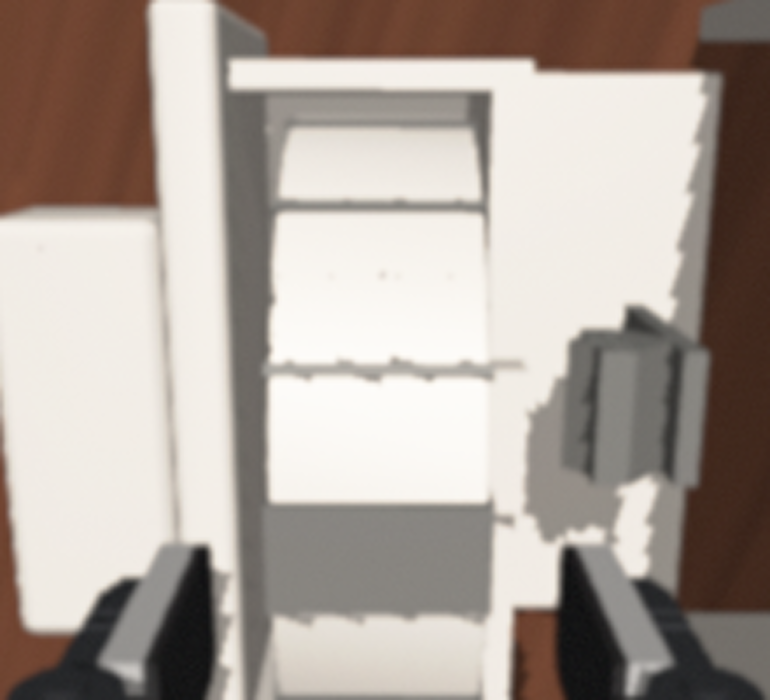

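```bash
python3 - <<'E'
from h import *
f=grab_frame('wrist');print([phi(f,75+v/3.5) for v in(125,205,370,504,612,695)])
E
```

```text
[np.float64(74.76227621313602), np.float64(51.011715454622795), np.float64(25.025569795358297), np.float64(7.074252669709142), np.float64(-9.049632104088527), np.float64(-26.06971434587835)]
```

The mark centre is at −0.7° (stripe edges +7.1° and −9.0°), well within tolerance. Now lift straight off and check again from above.

```bash
python3 -m creep '[[[0,0,-20,0,0.6],[0,0,-60,0,0.6],[0,0,-110,0,0.6],[0,0,-130,0,0.6],[0,0,-130,0,0.6],[0,0,-130,0,0.6]]]'
python3 - <<'E'
from h import *
st();print(manip.get_state()['joints'].round(2));f=grab_frame('wrist');crop(f,170,75,350,255,4,'w10.png');print(need(hw(-.24,0,.17),YAW+np.pi/2))
E
```

```text
t: 15.52
tool_pos: [0.533, -0.0789, 0.2087]
orientation: [-0.001, 0.577, 0.817, -0.001]
ft_force: [0.0, 0.0, -0.7]
width: 0.0511
t 15.525 tcp [ 0.533  -0.0789  0.2087] F [ 0.02  0.   -0.7 ] w 0.0511 house [-0.1251 -0.0191  0.2087]
[-0.17  0.28  1.68  0.    1.18 -0.51]
(array([  19.1, -114.7,   38.7]), np.float64(-1.57))
```

View pics/w10.png

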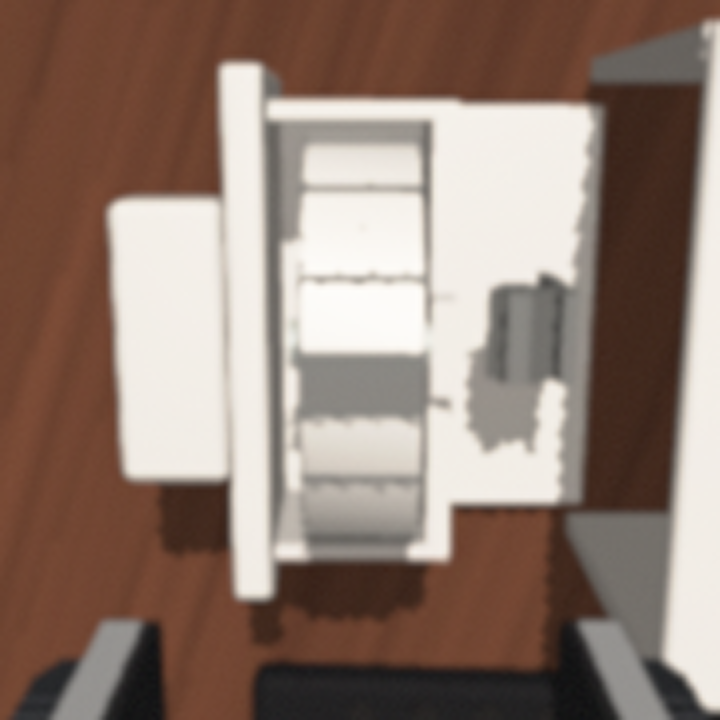

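```bash
python3 -c "
from h import *
f=grab_frame('wrist');print([phi(f,75+v/4) for v in(188,278,353,417,482)])"
python3 -m creep '[[[2,-13,0,0.17,0.3],[4,-26,0,0.34,0],[6,-39,0,0.51,0],[8,-52,5,0.68,0],[10,-65,10,0.85,0],[13,-78,15,1.02,0],[15,-91,20,1.19,0],[17,-104,25,1.36,0],[19,-115,30,1.5,0],[19,-115,38,1.57,0],[19,-115,38,1.57,0],[19,-115,38,1.57,0]]]'
python3 - <<'E'
from h import *
st();print(need(hw(-.24,0,.052),YAW+np.pi/2));f=snap('wrist','w11.png');f=grab_frame('top');crop(f,210,120,320,240,5,'t11.png')
E
```

```text
[np.float64(50.420970313974486), np.float64(24.78228365375717), np.float64(6.857580690561922), np.float64(-8.9388328152245), np.float64(-28.365819162058553)]
t: 17.12
tool_pos: [0.4191, -0.0996, 0.1717]
orientation: [-0.0, 0.985, 0.171, -0.0]
ft_force: [-0.4, 0.4, -0.6]
width: -0.0004
t 17.125 tcp [ 0.4191 -0.0996  0.1717] F [-0.39  0.42 -0.63] w -0.0004 house [-0.2393 -0.0005  0.1717]
(array([ -0.6,  -0.5, 119.7]), np.float64(0.003))
```

View pics/w11.png

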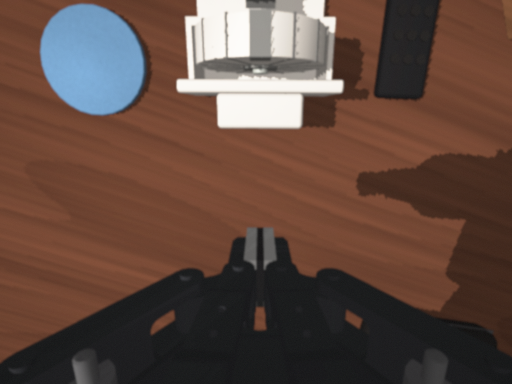

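View pics/t11.png

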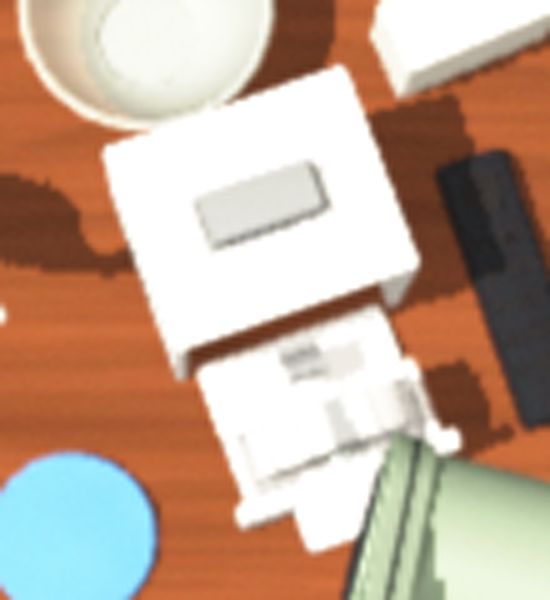

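The wrist view shows the mark on top at columns 247–272, over the hub at 260, and the lip straight ahead at (260,112). Descend and push gradually.

```bash
python3 -m creep '[[[0,0,40,0,0],[0,0,80,0,0],[0,0,110,0,0],[0,0,119,0,0],[0,0,119,0,0],[15,0,119,0,0],[30,0,119,0,0],[38,0,119,0,0],[44,0,119,0,0],[50,0,119,0,0],[57,0,119,0,0],[64,0,119,0,0],[72,0,119,0,0],[80,0,119,0,0],[88,0,119,0,0],[96,0,119,0,0],[104,0,119,0,0],[110,0,119,0,0],[110,0,119,0,0]]]'
python3 - <<'E'
from h import *
st();f=snap('wrist','w12.png');f=grab_frame('scene');crop(f,235,150,335,240,6,'s12.png')
E
```

```text
t: 19.6
tool_pos: [0.5231, -0.0624, 0.0528]
orientation: [-0.0, 0.985, 0.171, -0.0]
ft_force: [-3.7, -2.2, 2.1]
width: -0.0
t 19.6 tcp [ 0.5231 -0.0624  0.0528] F [-3.73 -2.23  2.06] w -0.0 house [-0.1289 -0.0003  0.0528]
```

View pics/w12.png

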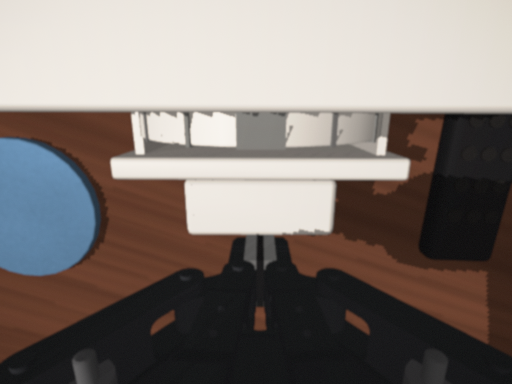

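View pics/s12.png

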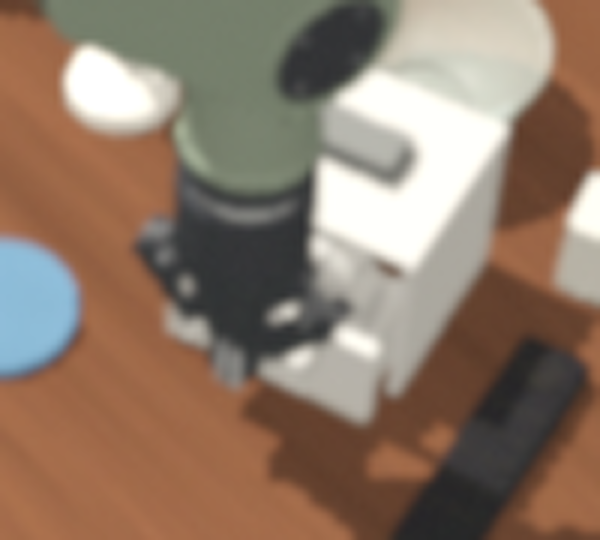

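The spring force of about 4.3 N matches the caddy being about 29 mm out, and the mark is still centred at column 261. Continue home.

```bash
python3 -m creep '[[[7,0,0,0,0],[14,0,0,0,0],[20,0,0,0,0],[24,0,0,0,0],[27,0,0,0,0],[30,0,0,0,0],[30,0,0,0,0]]]'
python3 -c "
from h import *
st()"
```

```text
t: 20.58
tool_pos: [0.5456, -0.0539, 0.0524]
orientation: [-0.0, 0.985, 0.171, -0.006]
ft_force: [-14.4, -8.4, 7.6]
width: 0.0002
t 20.575 tcp [ 0.5456 -0.0539  0.0524] F [-14.45  -8.39   7.6 ] w 0.0002 house [-0.1049  0.0002  0.0524]
```

```bash
python3 -m creep '[[[2,0,0,0,0],[2,0,0,0,0]]]'; python3 -m creep '[[[2,0,0,0,0],[2,0,0,0,0]]]'
python3 - <<'E'
from h import *
st();f=snap('wrist','w13.png')
E
```

```text
t: 20.82
tool_pos: [0.5456, -0.0539, 0.0524]
orientation: [0.0, 0.985, 0.171, -0.008]
ft_force: [-18.8, -10.4, 12.0]
width: -0.0002
t: 21.08
tool_pos: [0.5457, -0.0538, 0.0524]
orientation: [0.0, 0.985, 0.172, -0.01]
ft_force: [-22.3, -14.0, 14.6]
width: -0.0001
t 21.075 tcp [ 0.5457 -0.0538  0.0524] F [-22.26 -14.04  14.56] w -0.0001 house [-0.1048  0.0002  0.0524]
```

View pics/w13.png

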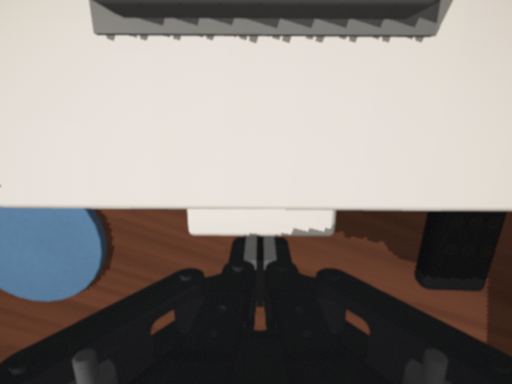

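The tool no longer moves while the force rises to 26 N, so it is at the stop. Back off and check.

```bash
python3 -m creep '[[[-4,0,0,0,0],[-8,0,0,0,0],[-14,0,0,0,0],[-20,0,0,0,0],[-40,0,0,0,0],[-80,0,0,0,0],[-120,0,0,0,0],[-120,0,-30,0,0],[-120,0,-30,0,0]]]'
python3 - <<'E'
from h import *
st();f=snap('wrist','w14.png');f=grab_frame('scene');crop(f,235,150,335,240,6,'s14.png');f=grab_frame('top');crop(f,210,120,320,240,5,'t14.png')
E
```

```text
t: 22.25
tool_pos: [0.4445, -0.0921, 0.0852]
orientation: [0.001, 0.985, 0.17, 0.004]
ft_force: [1.1, 0.1, -0.7]
width: 0.0
t 22.25 tcp [ 0.4445 -0.0921  0.0852] F [ 1.15  0.1  -0.68] w 0.0 house [-0.213  -0.002   0.0852]
```

View pics/w14.png

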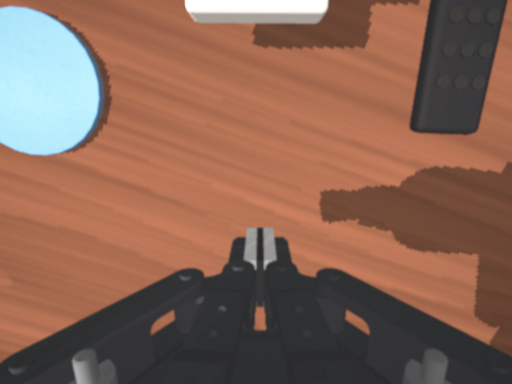

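View pics/s14.png

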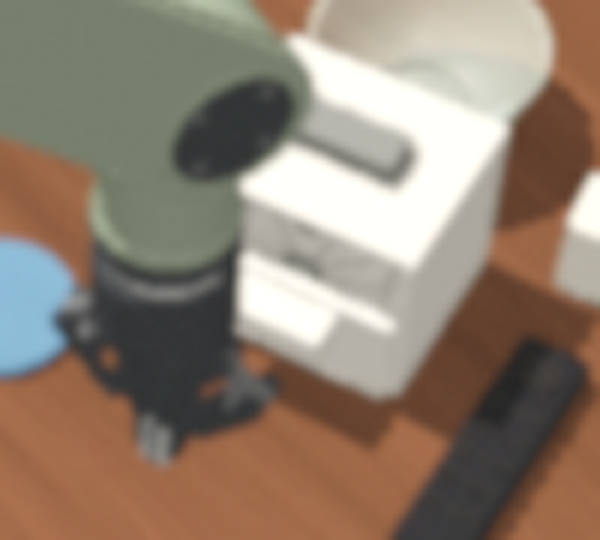

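Latched: the caddy did not follow. Now I'll move the arm aside to see the drum from the scene camera.

```bash
python3 -m creep '[[[-10,0,-40,0,0],[-20,-20,-90,0,0],[-40,-60,-130,0,0],[-60,-100,-160,0,0],[-80,-150,-160,0,0],[-90,-200,-160,0,0],[-90,-200,-160,0,0],[-90,-200,-160,0,0]]]'
python3 - <<'E'
from h import *
st();f=snap('scene','s15.png')
c=f['color'][165:225,255:330,::-1]; c=cv2.resize(c,None,fx=8,fy=8,interpolation=cv2.INTER_CUBIC); cv2.imwrite('pics/s15c.png',np.clip((c.astype(float)-60)*1.5,0,255))
# expected: top of drum and mark lower end on front face
for dy,z in((0,.112),(0,.096),(-.007,.096),(.007,.096),(0,.07)): print((proj(f,hw(-.05,dy,z))-[255,165])*8)
f=grab_frame('top');crop(f,210,120,320,240,5,'t15.png')
E
```

```text
t: 23.4
tool_pos: [0.2902, 0.0666, 0.2427]
orientation: [0.0, 0.985, 0.171, -0.0]
ft_force: [-0.4, -0.1, 0.8]
width: -0.0001
t 23.4 tcp [0.2902 0.0666 0.2427] F [-0.41 -0.13  0.84] w -0.0001 house [-0.3053  0.1992  0.2427]
[241.99261798 156.45137906]
[239.83373499 180.52051104]
[254.43586384 187.06827911]
[225.27425464 173.99186707]
[236.39906459 218.81324649][ WARN:0@1.352] global loadsave.cpp:1063 imwrite_ Unsupported depth image for selected encoder is fallbacked to CV_8U.
```

View pics/s15c.png

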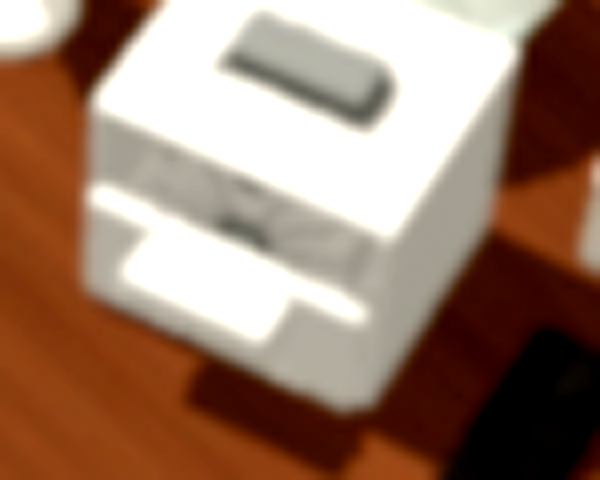

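View pics/t15.png

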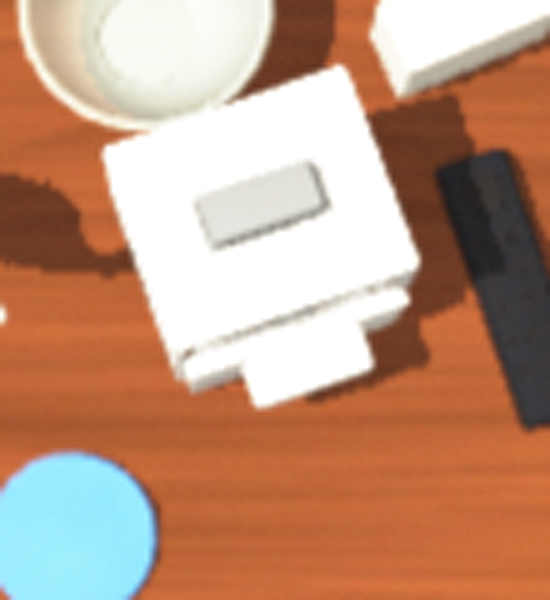

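View pics/s15.png

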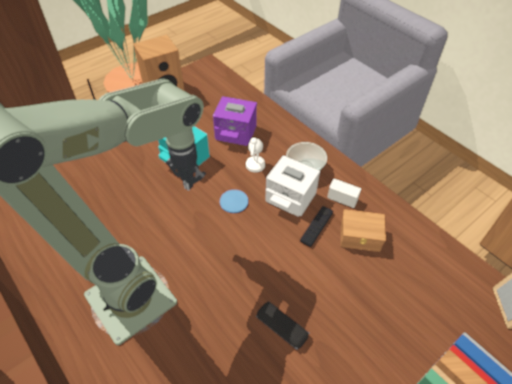

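The caddy is shut exactly as at the start. A darker patch at (240,185) in the crop matches the predicted spot for the mark's lower end, (240,180). The bystanders look undisturbed, so I'll hand in.

```bash
python3 -c "
from h import *
print(finish_job());st()"
```

```text
the job is handed in; nothing more can be done
None
the job is handed in; nothing more can be done
```

The white dispenser is back at its start position: caddy latched, broad mark on top, job handed in shortly after 23.4 s of the 72 s allowed. `finish_job()` reports no verdict, so this rests on my own checks.

**What I did:** I pressed the release bar, and the caddy popped out. I turned the drum with three pinch strokes on its faces. Then I pushed the lip to the stop with about 26 N, backed off, and moved the arm clear.

**What the last checks showed:**
- **Mark:** with the caddy out, two wrist views put its centre at about −1° from straight up (allowed ±8.6°). It was still centred when the caddy was about 29 mm from home.
- **Latch:** after I backed off, the caddy stayed shut, looking the same in the top view as at the start, with the release bar up.
- **Bystanders:** they look unmoved in the pictures; I did not measure them.

**Weak or disagreeing points:**
- With the caddy shut, the mark shows only as a faint darker patch, close to where it should be, so that last check is weak.
- The housing position differed by about 3 mm between the top and wrist cameras, and I used a value in between.
- The drum turned only about 0.73 of the angle commanded in the first two strokes, so I corrected from the pictures.

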